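# Empty the sleeve bay of a twin-bay syringe carrier and put the carrier on the scale

## Robot

A 6-joint arm with a two-finger parallel gripper is mounted at the origin on the work surface. World frame = base frame: x ahead of the robot, y to its left, z up, the work surface at z = 0. Lengths are in mm, angles in rad, forces in N, time in s.
With the tool pointing down it reaches from about 275 to 750 mm from the base axis. Payload 10.2 kg.
Tool frame: the origin (TCP) lies midway between the tips of the shut fingers; the grasp point (between the pads) lies 19 mm behind it; z points along the fingers, y is the direction in which the jaws open and shut (so a half turn about z gives the same grasp; the last joint's range is limited). The gripper opens to 85 mm and grips with 20 to 120 N. Pads are 22 mm wide; open, the fingers measure 114 mm over their backs; the gripper's body (76 mm by 85 mm) begins 54 mm behind the grasp point. The pads swing forward as they close: fully open they stand 13 mm farther back than shut.
Start: joints at [-1.404, 0.313, 1.498, -0, 1.331, -0.223], TCP at [199.49, -485.628, 231.294] pointing down, gripper open.
Joint ranges: [-2.94, 2.94], [-0.97, 2.17], [0.19, 2.56], [-1.23, 4.37], [0.02, 3.11], [-2.88, 2.88]. Speed limits (rad/s): [2.39, 2.39, 3.01, 3.14, 3.14, 3.14].

## Interface

Orientations are given as a unit quaternion [x, y, z, w].
In Python, from rig import manip gives the robot as it stands. The module is installed in compiled form; this text tells all that it offers.
- The arm moves only by the shell command python3 -m jog 'ROWS'. ROWS is JSON, a list of rows, each a list of 3 entries, a list of its own where there are three numbers: the finger opening in m, from 0 to 0.0854, then the shift along the tool's x, y, z in m, then the turn about the tool's z in degrees. A call has exactly 8 rows; each row shifts and turns the commanded pose from where the row before left it, along the tool's axes as they then stand; what a row does not reach is not made up. A row lasts 1/10 s, in which the tool goes at most 50 mm and 8.59 degrees, less where a joint would pass 70% of its speed; a pose out of reach is approached as far as the arm can. A call with a gripper value outside its range is refused whole. The fingers move at their own pace and stop on an object; the grip force is fixed at half the most. Time passes only in rows, so rows that do not move let the fingers close, or fill a call up. It gives the time, the measured TCP pose, the force and the opening at its end, in the units of the state.
- manip.state(): the state, without advancing time (a new reading comes with each control period).
- manip.read_camera(name): name is "scene" or "top"; returns the picture (420x560x3 uint8, red, green, blue); there is no depth.
- manip.camera_model(name): a dict with "K" (3x3 intrinsics, pixels), "R" (3x3) and "t" (3): a world point X has camera coordinates R X + t. Camera axes: x right, y down, z forward; pixel columns grow to the right and rows downward; lengths in mm; the calibration is good to about 2 mm. A picture is of the moment at which its call begins. camera_model takes no time and is no camera call.
- manip.job_done(): hands the job in, once; it reports no verdict.
The state is a dict: "t": time; "joint_positions": joint angles; "qd": joint speeds; "joint_torque": joint torques, N m; "position": TCP position; "eef_rot": TCP orientation; "ft_force": force on the tool from outside, world axes, zero at the start; "torque": the same for the moment, N m; "width": opening from 0.0 (shut) to 1.0 (fully open).
Only numpy, scipy, OpenCV 4.12 (cv2) and the standard library are available. Lean on these libraries where they do the work, as an engineer would, in place of code of your own. Each camera call takes 0.05 s, during which the arm holds its last target.

## Task

Pick up the black two-bay carrier by its grey centre handle, hold it over the blue recycling bin and tip it so that both orange transport sleeves roll out of their bay into the bin while both glass syringes stay in the other bay. Then stand the carrier, with its two syringes, upright in the middle of the scale's steel pan and let go of it, without pushing any of the other equipment about.

Things in the scene. Friction and masses are not known exactly. Their poses are not given: they have to be found in the camera images.
- carrier_grip (a point): Middle of the grey grip rail on top of the loose black twin-bay carrier, 87 mm above its underside. Axes: y along the rail, x level across it into one bay, z up. The rail is 14 mm thick (x), 116 mm long (y) and 34 mm high (70 to 104 mm above the underside), with flat upright sides to grip. Under it a 6 mm divider of the same length goes down to the floor and parts the two bays.
- carrier_foot (a point): Centre of the carrier's flat underside (126 mm in x by 120 mm in y); same axes as the grip. The carrier alone weighs about 0.26 kg. Its two bays are alike, one on the +x and one on the -x side of the divider; either may hold the sleeves. Inside, a bay is 112 mm long (y), closed at the ends by walls 44 mm high; its floor is 4 mm above the underside.
- bay_p_lip (a point): Middle of the open outer lip of the +x bay, 94 mm from the divider and 21 mm above the underside. The bay's floor is level out to 62 mm from the divider, then rises as a pouring ramp at 28 degrees to this lip: its parts roll out over the lip when this side is tipped down well past 28 degrees (40 to 50 is plenty), while the other bay's parts lie against the divider.
- bay_n_lip (a point): Middle of the open outer lip of the -x bay, the mirror image of the other: 94 mm from the divider and 21 mm above the underside.
- sleeve1_mid (a point): Centre of one orange transport sleeve: a light round tube 24 mm in diameter and 92 mm long, which rolls freely. Its own y axis is its length. It starts lying in one bay of the carrier, parallel to the handle; both sleeves start in the same bay.
- sleeve2_mid (a point): Centre of the other orange transport sleeve, the same size, in the same bay.
- syringe1_mid (a point): Centre of one glass pump syringe: clear barrel with a black cap and a white hub, 24 mm in diameter over cap and hub, 96 mm long, about 45 g, which rolls freely. Its own y axis is its length. It starts lying in the carrier's other bay, parallel to the handle.
- syringe2_mid (a point): Centre of the other glass syringe, the same size, in the same bay.
- bin_in (a point): Centre of the inner floor of the fixed blue open recycling bin, 5 mm above the bench. The bin is 210 mm long (its x) and 200 mm wide (its y) outside, 200 by 190 mm inside; its rim is 75 mm above the bench.
- scale_pan (a point): Centre of the top face of the square steel pan (190 by 190 mm) of the fixed white counting scale, 60 mm above the bench. A low display head, lower than the pan, sticks out 50 mm beyond the pan on its -x side.
- pump_a: Bystander: black upright pump module on the left side of the bench, 125 by 62 mm and 150 mm high; origin at the centre of its underside. Leave it alone.
- pump_b: Bystander: black upright pump module on the right side of the bench, 125 by 62 mm and 160 mm high; origin at the centre of its underside. Leave it alone.
- blister: Bystander: clear flat tray of needles, 80 by 200 mm and 18 mm high, lying just in front of the robot; origin at the centre of its underside. Leave it alone.
- amber: Bystander: amber cover plate, 45 by 75 mm and 8 mm thick, far side of the bench; origin at the centre of its underside. Leave it alone.
Not all that is in view belongs to the job. Leave any purple look-alike of the part that bears sleeve2_mid alone.

How it is judged:
By the outcome, as a careful person would: the job done as asked, in the order asked, and still so for the second after the job is handed in, with the robot touching nothing.
It also fails if it takes over 64 s, if anything falls off the work surface, if the arm or the gripper's body presses on something with over 40 N, if the wrist force passes 120 N, or if a joint passes its speed limit or range.

## Working session

There is one attempt and no reset: what is moved stays moved. The work goes in short steps, Python scripts to look and compute and a shell command to move; the robot and the scene stay as the last step left them, time stands still between calls to the robot, and variables do not carry over. Pictures are saved under pics/ and viewed, and the job is handed in when it is done.

```bash
mkdir -p pics
python3 - <<'E'
from rig import manip
import cv2
for n in("scene","top"):
    im=manip.read_camera(n); cv2.imwrite(f"pics/{n}0.png",im[:,:,::-1])
    c=manip.camera_model(n); print(n,c)
print(manip.state())
E
```

```text
scene {'K': array([[512.1200166 ,   0.        , 266.59939355],
       [  0.        , 512.1200166 , 204.97789136],
       [  0.        ,   0.        ,   1.        ]]), 'R': array([[ 0.86831195,  0.49592106, -0.00983145],
       [ 0.34647927, -0.62059836, -0.70342718],
       [-0.35494573,  0.60738783, -0.71069934]]), 't': array([-473.14816775, -164.507929  , 1923.91895663])}
top {'K': array([[422.33192879,   0.        , 281.68945341],
       [  0.        , 422.33192879, 208.86749494],
       [  0.        ,   0.        ,   1.        ]]), 'R': array([[-0.02054943, -0.99955715, -0.02152264],
       [-0.9951861 ,  0.02251335, -0.09538221],
       [ 0.09582452,  0.01945899, -0.99520802]]), 't': array([  18.71101281,  591.02850231, 1071.81455145])}
{'t': 0.1, 'joint_positions': array([-1.40436451e+00,  3.13376196e-01,  1.49833138e+00, -2.03238479e-05,
        1.33100699e+00, -2.23402047e-01]), 'qd': array([ 3.27965544e-03, -1.62342925e-03, -1.94792939e-04,  5.86226086e-04,
        2.96760957e-03, -4.98959842e-05]), 'joint_torque': array([ 2.27270197e-03, -4.12896144e+01, -2.60143751e+01, -1.98868033e-04,
        3.01593056e-03,  1.59319410e-05]), 'position': array([ 199.46350874, -485.39294205,  230.81263236]), 'eef_rot': array([ 9.81063139e-01,  1.93687384e-01,  6.11087101e-06, -5.61007700e-04]), 'ft_force': array([0.81222939, 0.72702878, 0.36233779]), 'torque': array([ 0.02119702, -0.00308244,  0.02151691]), 'width': 0.9955719759196743}
```

View pics/scene0.png

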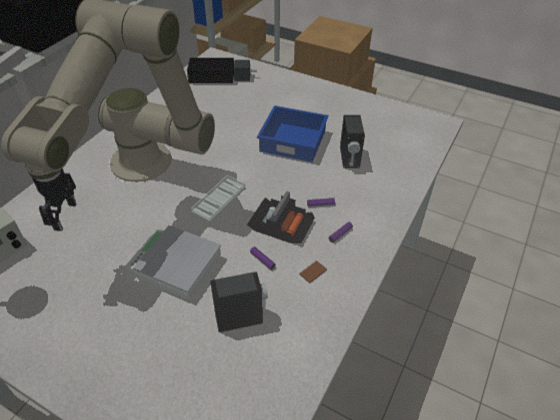

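View pics/top0.png

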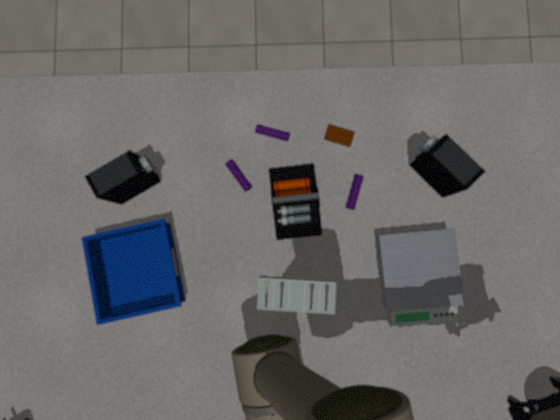

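Top view: up is world +x and left is +y. The carrier is at about (296,200), with the orange sleeves in the far bay (292,186) and the syringes in the near bay (294,215). The bin is at (133,270) and the scale at (420,258). Next come enlarged crops and measurements.

```bash
cat > h.py <<'E'
import numpy as np,cv2
from rig import manip
def cast(n,uv,z):
    c=manip.camera_model(n);K,R,t=c["K"],c["R"],c["t"]
    d=R.T@np.linalg.solve(K,np.array([uv[0],uv[1],1.])); o=-R.T@t
    return o+d*(z-o[2])/d[2]
def proj(n,X):
    c=manip.camera_model(n); p=c["K"]@(c["R"]@np.array(X,float)+c["t"]); return p[:2]/p[2]
def crop(n,im,x0,y0,w,h,s,name):
    cv2.imwrite(f"pics/{name}.png",cv2.resize(np.ascontiguousarray(im[y0:y0+h,x0:x0+w,::-1]),None,fx=s,fy=s,interpolation=cv2.INTER_CUBIC))
E
python3 - <<'E'
from h import *
t=cv2.imread("pics/top0.png")[:,:,::-1]; s=cv2.imread("pics/scene0.png")[:,:,::-1]
crop("top",t,255,150,90,100,6,"c_top"); crop("scene",s,240,180,90,70,8,"c_scene")
a=t[60:].astype(int)
hsv=cv2.cvtColor(np.ascontiguousarray(t),cv2.COLOR_RGB2HSV)
def blobs(m,k):
    n,l,st,c=cv2.connectedComponentsWithStats(m.astype(np.uint8))
    for i in range(1,n):
        if st[i,4]>30:
            ys,xs=np.where(l==i); r=cv2.minAreaRect(np.c_[xs,ys].astype(np.float32)); print(k,st[i],c[i].round(1),r)
blobs(cv2.inRange(hsv,(105,120,40),(130,255,255)),"blue")
blobs(cv2.inRange(hsv,(2,150,60),(14,255,255)),"orange")
blobs(cv2.inRange(hsv,(133,80,40),(165,255,255)),"purple")
E
```

```text
blue [  82  219  102  105 7793] [132.1 270.9] ((132.56060791015625, 270.7016296386719), (91.259033203125, 90.33460235595703), 79.17698669433594)
orange [325 126  28  20 184] [339.7 135. ] ((338.9892272949219, 135.03514099121094), (25.2913875579834, 14.336687088012695), 17.10272979736328)
orange [273 178  38  18 515] [291.7 186.5] ((291.40240478515625, 186.62196350097656), (15.23955249786377, 36.44240951538086), 83.6598129272461)
purple [256 125  33  15 253] [271.9 132.2] ((271.8069152832031, 132.2172393798828), (33.75941848754883, 7.799205303192139), 15.068489074707031)
purple [226 160  25  31 263] [238.  174.8] ((238.09066772460938, 174.80160522460938), (34.19368362426758, 7.838700771331787), 53.61565017700195)
purple [347 175  16  34 272] [354.3 191.4] ((354.20751953125, 191.2735595703125), (8.241633415222168, 34.47749328613281), 15.945394515991211)
```

View pics/c_top.png

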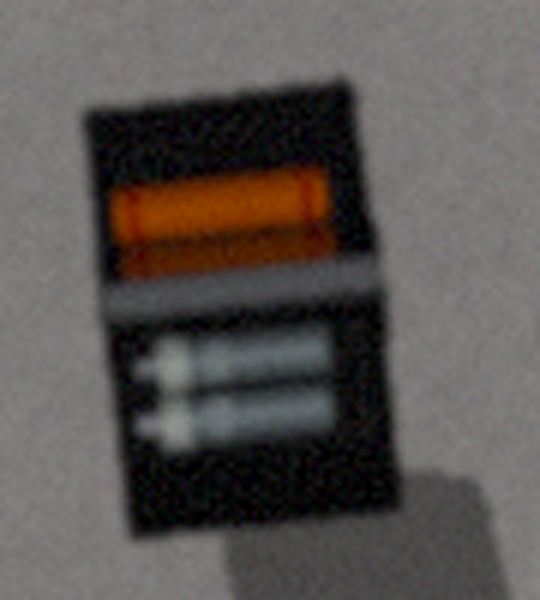

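View pics/c_scene.png

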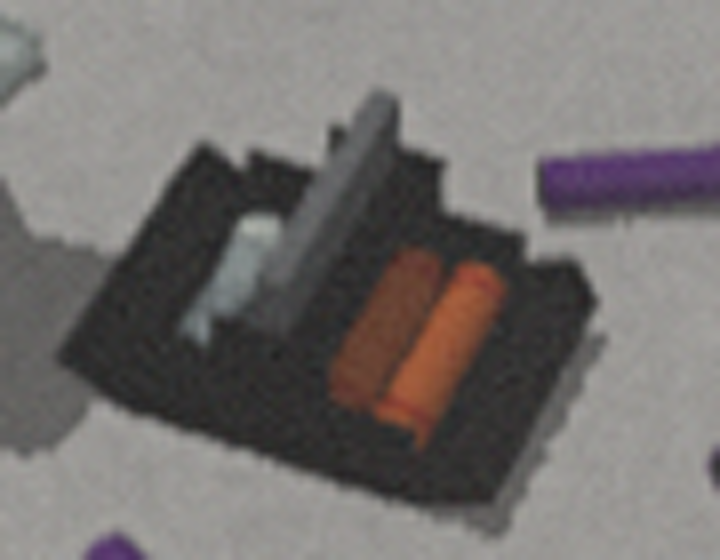

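Run:
```python
from h import *
c=lambda x,y:(255+x/6-.4,150+y/6-.4)
print("cam",-manip.camera_model("top")["R"].T@manip.camera_model("top")["t"])
for p in [(107,303),(381,276)]: print("rail",cast("top",c(*p),104))
L=[cast("top",c(*p),21) for p in [(85,110),(352,80),(402,505),(133,535)]]
print(np.round(L,1),np.mean(L,0), "sides",[np.linalg.norm(L[i]-L[i-1]) for i in range(4)])
d=(L[0]+L[1]-L[2]-L[3]); print("yaw of far dir",np.degrees(np.arctan2(d[1],d[0])))
d=(L[0]+L[3]-L[1]-L[2]); print("yaw of rail",np.degrees(np.arctan2(d[1],d[0]))-90)
sc=lambda x,y:(240+x/8-.4,180+y/8-.4)
for p in [(272,325),(382,98)]: print("rail scene",cast("scene",sc(*p),104))
# bin rim outer corners from contour
t=cv2.imread("pics/top0.png");hsv=cv2.cvtColor(t,cv2.COLOR_BGR2HSV)
m=cv2.inRange(hsv,(105,100,30),(130,255,255))
cn=max(cv2.findContours(m,0,1)[0],key=cv2.contourArea)
for e in (4,6,8):
  q=cv2.approxPolyDP(cn,e,True)[:,0]; print(q.tolist(),[cast("top",p,75)[:2].round(0).tolist() for p in q])
crop("top",t[:,:,::-1],365,215,110,120,6,"c_scale");crop("top",t[:,:,::-1],70,205,130,130,5,"c_bin")
```

```text
cam [ 485.86173843  -15.45973099 1123.45475792]
rail [605.94119091  26.53877358 104.        ]
rail [614.37872827 -84.60485414 104.        ]
[[701.7  38.1  21. ]
 [712.2 -80.   21. ]
 [524.6 -96.4  21. ]
 [514.   20.5  21. ]] [613.13302497 -29.44890853  21.        ] sides [np.float64(188.48217431520496), np.float64(118.53258957366656), np.float64(188.36141110168288), np.float64(117.4535053862432)]
yaw of far dir 5.181639341684994
yaw of rail 5.110319013056042
rail scene [ 630.98928258 -105.60963516  104.        ]
rail scene [608.74771889  25.02201354 104.        ]
[[164, 219], [82, 237], [97, 324], [179, 306], [184, 299], [173, 268], [170, 226]] [[568.0, 300.0], [527.0, 507.0], [313.0, 464.0], [353.0, 262.0], [370.0, 250.0], [446.0, 277.0], [550.0, 285.0]]
[[164, 219], [82, 237], [97, 324], [184, 299]] [[568.0, 300.0], [527.0, 507.0], [313.0, 464.0], [370.0, 250.0]]
[[164, 219], [82, 237], [97, 324], [184, 299]] [[568.0, 300.0], [527.0, 507.0], [313.0, 464.0], [370.0, 250.0]]
```

View pics/c_scale.png

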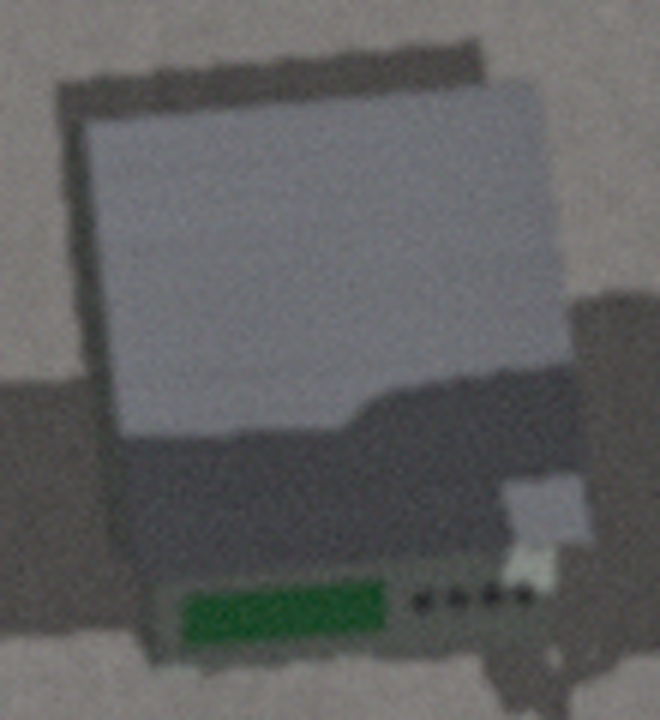

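View pics/c_bin.png

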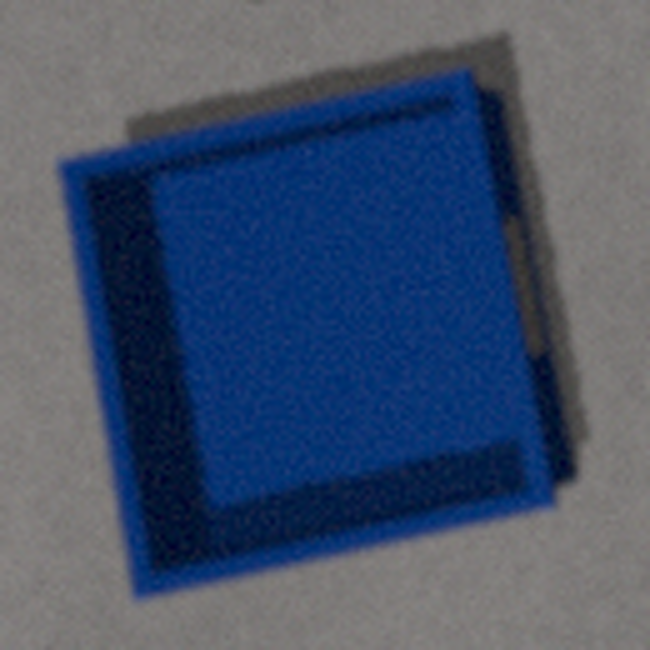

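Run:
```python
from h import *
def rep(n,P,z):
    L=np.array([cast("top",p,z) for p in P]);print(n,L[:,:2].round(0).tolist(),"mid",L.mean(0).round(1),"sides",[round(float(np.linalg.norm(L[i]-L[i-1]))) for i in range(4)])
    d=L[0]+L[1]-L[2]-L[3];print(" yaw",np.degrees(np.arctan2(d[1],d[0])))
rep("bin",[(70+x/5-.4,205+y/5-.4) for x,y in [(62,162),(470,70),(555,503),(137,597)]],75)
rep("pan",[(365+x/6-.4,215+y/6-.4) for x,y in [(85,120),(540,82),(592,542),(133,578)]],60)
```

```text
bin [[527.0, 507.0], [569.0, 301.0], [355.0, 258.0], [313.0, 464.0]] mid [441.2 382.4  75. ] sides [218, 209, 218, 210]
 yaw 11.337024627319392
pan [[518.0, -236.0], [530.0, -425.0], [341.0, -435.0], [330.0, -248.0]] mid [ 429.9 -336.3   60. ] sides [188, 189, 189, 188]
 yaw 3.280104786612112
```

```bash
python3 - <<'E'
from h import *
for p in [(10,270),(0,272),(20,250),(8,220)]: print(p,cast("scene",p,0).round(0),cast("scene",p,150).round(0))
t=cv2.imread("pics/top0.png")
for p in [(120,200),(447,195)]: print(p,cast("top",p,0).round(0))
print(proj("scene",[230,-560,100]),proj("scene",[300,-750,230]),proj("scene",manip.state()["position"]))
E
python3 -m jog '[[0.085,[0,0,-0.04],0],[0.085,[0,0.02,-0.04],0],[0.085,[0,0.04,-0.02],0],[0.085,[0,0.05,0],0],[0.085,[0,0.05,0],0],[0.085,[0,0.05,0],0],[0.085,[0,0.05,0],0],[0.085,[0,0.05,0],0]]'
python3 -c "
from h import *
s=manip.state();print(s['joint_positions'],s['eef_rot'],s['position'])"
```

```text
(10, 270) [ -19. -597.    0.] [ 121. -650.  150.]
(0, 272) [ -40. -617.    0.] [ 103. -667.  150.]
(20, 250) [ -55. -526.    0.] [  90. -587.  150.]
(8, 220) [-194. -454.    0.] [ -32. -524.  150.]
(120, 200) [628. 443.   0.]
(447, 195) [ 621. -434.    0.]
[ 69.01386991 273.82051898] [ 15.82117889 308.85892803] [ 67.17525031 220.94696713]
t: 0.9
position: [287.6, -702.5, 312.7]
eef_rot: [0.981, 0.194, 0.002, 0.011]
ft_force: [-8.6, 21.8, 22.6]
width: 0.995
[-1.33740166  0.97810201  0.18578949  0.00447432  1.95619519 -0.15458731] [0.98101708 0.19361198 0.00248588 0.0106631 ] [ 287.63971627 -702.53098882  312.73222594]
```

```bash
python3 -m jog '[[0.085,[0,0.01,0],0],[0.085,[0,0.01,0],0],[0.085,[0,0.01,0],0],[0.085,[0,0.01,0],0],[0.085,[0,0.01,0],0],[0.085,[0,0.01,0],0],[0.085,[0,0,0],0],[0.085,[0,0,0],0]]'
python3 -c "
from h import *
s=manip.state();print(s['joint_positions'],s['eef_rot'],s['position'],s['qd'])"
```

```text
t: 1.7
position: [293.8, -717.8, 297.0]
eef_rot: [0.981, 0.194, 0.005, 0.028]
ft_force: [0.5, 0.1, 0.7]
width: 0.991
[-1.3356172   0.99906992  0.18677789  0.00902892  1.8996406  -0.15148222] [0.98067063 0.19359885 0.0053997  0.02784663] [ 293.82029525 -717.76101035  297.01279957] [-0.00019673 -0.00149524 -0.00120335  0.00042848  0.00131313  0.00023796]
```

```bash
python3 -m jog '[[0.085,[0,0.03,0],0],[0.085,[0,0.03,0],0],[0.085,[0,0.03,0],0],[0.085,[0,0.03,0],0],[0.085,[0,0,0],0],[0.085,[0,-0.03,0],0],[0.085,[0,-0.03,0],0],[0.085,[0,0,0],0]]'
python3 -c "
from h import *
s=manip.state();print(s['joint_positions'],s['eef_rot'],s['position'],s['qd'])"
```

```text
t: 2.5
position: [286.8, -699.4, 259.1]
eef_rot: [0.98, 0.193, 0.011, 0.052]
ft_force: [-0.2, -0.4, 0.7]
width: 0.993
[-1.34262087  0.81715972  0.62759959  0.01885907  1.59140818 -0.16036184] [0.97964934 0.19345007 0.01118472 0.05233675] [ 286.75545579 -699.42129192  259.07613183] [ 0.0003317   0.08252135 -0.30677398  0.00321544  0.05971232  0.00709292]
```

The interface has no direct tilt, but pushing against the reach limit leaves a lasting tilt (now 6°). My plan has three parts:

- Build about 40° of tilt with the gripper empty, pointing along the rail direction.
- Grasp the rail with the tilted tool.
- Spin about the tilted tool axis over the bin, which tips the carrier sideways.

I'll go high and clockwise first.

```bash
cat >> h.py <<'E'
from scipy.spatial.transform import Rotation as Ro
def st():
    s=manip.state();R=Ro.from_quat(s['eef_rot']).as_matrix();p=s['position'];z=R[:,2]
    print("t %.2f p %s r %.0f az %.1f q %s"%(s['t'],p.round(1),np.hypot(*p[:2]),np.degrees(np.arctan2(p[1],p[0])),s['joint_positions'].round(3)))
    print(" tilt %.2f dir %.1f  x %s y %s z %s  f %s w %.3f"%(np.degrees(np.arccos(-z[2])),np.degrees(np.arctan2(z[1],z[0])),R[:,0].round(3),R[:,1].round(3),z.round(3),s['ft_force'].round(1),s['width']))
    return s,R
E
python3 -m jog '[[0.085,[-0.02,-0.03,-0.035],0],[0.085,[-0.02,-0.03,-0.035],2],[0.085,[-0.02,-0.02,-0.04],2],[0.085,[-0.03,-0.02,-0.035],2],[0.085,[-0.045,0,-0.02],4],[0.085,[-0.045,0,-0.02],4],[0.085,[-0.045,0,-0.02],4],[0.085,[-0.03,0,0],2]]'
python3 -c "
from h import *
st()"
```

```text
t: 3.3
position: [-5.6, -652.7, 453.4]
eef_rot: [0.998, 0.018, 0.02, 0.059]
ft_force: [1.0, -0.5, 0.2]
width: 0.996
t 3.30 p [  -5.6 -652.7  453.4] r 653 az -90.5 q [-1.785  0.57   0.556  0.07   1.91  -0.224]
 tilt 7.10 dir -69.8  x [0.999 0.039 0.038] y [ 0.034 -0.992  0.118] z [ 0.043 -0.116 -0.992]  f [ 1.  -0.5  0.2] w 0.996
```

```bash
python3 -m jog '[[0.085,[0,0.03,0],0],[0.085,[0,0.03,0],0],[0.085,[0,0.03,0],0],[0.085,[0,0.04,0],0],[0.085,[0,0.05,0],0],[0.085,[0,0.05,0],0],[0.085,[0,0.05,0],0],[0.085,[0,0.05,0],0]]'
python3 -c "
from h import *
st()"
```

```text
t: 4.1
position: [11.1, -786.5, 378.8]
eef_rot: [0.992, 0.019, 0.021, 0.127]
ft_force: [-0.5, -0.0, -0.6]
width: 0.989
t 4.10 p [  11.1 -786.5  378.8] r 787 az -89.2 q [-1.733  0.899  0.187  0.089  1.813 -0.169]
 tilt 14.75 dir -79.6  x [0.998 0.043 0.036] y [ 0.032 -0.967  0.252] z [ 0.046 -0.25  -0.967]  f [-0.5 -0.  -0.6] w 0.989
```

```bash
python3 -m jog '[[0.085,[0,0.048,-0.01],0],[0.085,[0,0.048,-0.01],0],[0.085,[0,0.048,-0.01],0],[0.085,[0,0.048,-0.01],0],[0.085,[0,0.048,-0.01],0],[0.085,[0,0.048,-0.01],0],[0.085,[0,0.048,-0.01],0],[0.085,[0,0.048,-0.01],0]]'
python3 -c "
from h import *
st()"
```

```text
t: 4.9
position: [16.6, -830.4, 412.5]
eef_rot: [0.972, 0.016, 0.021, 0.234]
ft_force: [0.2, -0.2, -0.8]
width: 0.995
t 4.90 p [  16.6 -830.4  412.5] r 831 az -88.9 q [-1.729  0.879  0.186  0.12   1.615 -0.157]
 tilt 27.22 dir -83.9  x [0.999 0.041 0.034] y [ 0.021 -0.89   0.456] z [ 0.049 -0.455 -0.889]  f [ 0.2 -0.2 -0.8] w 0.995
```

```bash
python3 -m jog '[[0.085,[0,0.048,-0.01],0],[0.085,[0,0.048,-0.01],0],[0.085,[0,0.048,-0.01],0],[0.085,[0,0.048,-0.01],0],[0.085,[0,0.048,-0.01],0],[0.085,[0,0.048,-0.01],0],[0.085,[0,0.048,-0.01],0],[0.085,[0,0,0],0]]'
python3 -c "
from h import *
s,R=st()
# spin about tool z so tool y horizontal, pointing toward az ~5
z=R[:,2]; y=np.cross([0,0,1],z); y/=np.linalg.norm(y)
for sg in (1,-1):
    a=np.degrees(np.arctan2((sg*y)@(-R[:,0]),(sg*y)@R[:,1])); print(sg,(sg*y).round(3),np.degrees(np.arctan2(sg*y[1],sg*y[0])),a)
"
```

```text
t: 5.7
position: [17.4, -838.0, 489.8]
eef_rot: [0.945, 0.014, 0.022, 0.327]
ft_force: [1.3, -0.3, 0.5]
width: 0.996
t 5.70 p [  17.4 -838.   489.8] r 838 az -88.8 q [-1.736  0.805  0.187  0.151  1.498 -0.154]
 tilt 38.24 dir -85.4  x [0.999 0.04  0.032] y [ 0.012 -0.786  0.618] z [ 0.05  -0.617 -0.785]  f [ 1.3 -0.3  0.5] w 0.996
1 [ 0.997  0.08  -0.   ] 4.61397336616559 -92.93508332830064
-1 [-0.997 -0.08   0.   ] -175.3860266338344 87.06491667169938
```

```bash
python3 -m jog '[[0.06,[0,0,-0.01],0],[0.06,[0,0,-0.015],-8.5],[0.06,[0,0,-0.015],-8.5],[0.06,[0,0,-0.015],-8.5],[0.06,[0,0,-0.015],-8.5],[0.06,[0,0,-0.015],-8.5],[0.06,[0,0,-0.015],-8.5],[0.06,[0,0,-0.015],-8.5]]'
python3 -m jog '[[0.06,[0,0,-0.01],-8.5],[0.06,[0,0,-0.01],-8.5],[0.06,[0,0,-0.01],-8.5],[0.06,[0,0,-0.01],-7.9],[0.06,[0,0,0],0],[0.06,[0,0,0],0],[0.06,[0,0,0],0],[0.06,[0,0,0],0]]'
cat >> h.py <<'E'
def go(P,z0=None):
    s,R=st(); d=R.T@(np.array(P,float)-s['position']); print("tool shift to",P,d.round(1)); return s,R
E
python3 -c "
from h import *
go([605,51.5,198]);go([400,-300,450])"
```

```text
t: 6.5
position: [11.5, -765.3, 576.7]
eef_rot: [0.812, 0.483, -0.144, 0.293]
ft_force: [-0.1, 0.1, 0.1]
width: 0.702
t: 7.3
position: [9.6, -738.9, 604.0]
eef_rot: [0.642, 0.694, -0.221, 0.241]
ft_force: [0.2, -0.5, -0.4]
width: 0.703
t 7.30 p [   9.6 -738.9  604. ] r 739 az -89.3 q [-1.778  0.621  0.188  0.178  1.685 -1.776]
 tilt 38.21 dir -85.3  x [-0.06   0.783 -0.618] y [0.997 0.079 0.002] z [ 0.05  -0.616 -0.786]  f [ 0.2 -0.5 -0.4] w 0.703
tool shift to [605, 51.5, 198] [ 834.3  654.8 -138.2]
t 7.30 p [   9.6 -738.9  604. ] r 739 az -89.3 q [-1.778  0.621  0.188  0.178  1.685 -1.776]
 tilt 38.21 dir -85.3  x [-0.06   0.783 -0.618] y [0.997 0.079 0.002] z [ 0.05  -0.616 -0.786]  f [ 0.2 -0.5 -0.4] w 0.703
tool shift to [400, -300, 450] [ 415.5  423.4 -129.9]
```

```bash
python3 -m jog '[[0.06,[0.03,0.01,0],0],[0.06,[0.03,0.03,0],0],[0.06,[0.03,0.03,-0.01],0],[0.06,[0.03,0.03,-0.01],0],[0.06,[0.03,0.03,-0.01],0],[0.06,[0.03,0.03,-0.01],0],[0.06,[0.03,0.03,-0.01],0],[0.06,[0.03,0.03,-0.01],0]]'
python3 -m jog '[[0.06,[0.03,0.03,-0.01],0],[0.06,[0.03,0.03,-0.01],0],[0.06,[0.03,0.03,-0.01],0],[0.06,[0.03,0.03,-0.01],0],[0.06,[0.03,0.03,-0.01],0],[0.06,[0.03,0.03,-0.01],0],[0.06,[0.03,0.03,-0.01],0],[0.06,[0,0,0],0]]'
python3 -c "
from h import *
go([603,60,250])"
```

```text
t: 8.1
position: [205.0, -509.1, 514.4]
eef_rot: [0.641, 0.694, -0.222, 0.242]
ft_force: [0.9, -0.9, 1.2]
width: 0.701
t: 8.9
position: [399.7, -282.8, 438.5]
eef_rot: [0.639, 0.696, -0.221, 0.241]
ft_force: [0.7, 0.4, -0.8]
width: 0.699
t 8.90 p [ 399.7 -282.8  438.5] r 490 az -35.3 q [-0.605 -0.024  1.499 -0.525  1.248 -0.628]
 tilt 38.12 dir -85.0  x [-0.067  0.784 -0.617] y [0.996 0.085 0.001] z [ 0.053 -0.615 -0.787]  f [ 0.7  0.4 -0.8] w 0.699
tool shift to [603, 60, 250] [371.5 231.6 -51.7]
```

```bash
python3 -m jog '[[0.06,[0.035,0.03,-0.01],0],[0.06,[0.04,0.03,-0.01],0],[0.06,[0.04,0.03,-0.01],0],[0.06,[0.04,0.03,-0.01],0],[0.06,[0.04,0.025,-0.01],0],[0.06,[0.04,0.025,0],0],[0.06,[0.04,0.025,0],0],[0.06,[0.04,0.02,0],0]]'
python3 -m jog '[[0.06,[0.03,0.015,0],0],[0.06,[0.025,0,0],0],[0.06,[0,0,0],0],[0.06,[0,0,0],0],[0.06,[0,0,0],0],[0.06,[0,0,0],0],[0.06,[0,0,0],0],[0.06,[0,0,0],0]]'
python3 - <<'E'
from h import *
go([612.5,-41,80])
im=manip.read_camera("top"); crop("top",im,230,120,140,140,5,"g1t")
im=manip.read_camera("scene"); crop("s",im,220,130,140,120,5,"g1s")
E
```

```text
t: 9.7
position: [588.8, 6.8, 284.6]
eef_rot: [0.642, 0.694, -0.222, 0.241]
ft_force: [0.9, -1.1, -0.1]
width: 0.701
t: 10.5
position: [599.4, 49.9, 252.2]
eef_rot: [0.641, 0.694, -0.222, 0.242]
ft_force: [-1.0, 0.3, 0.0]
width: 0.703
t 10.50 p [599.4  49.9 252.2] r 601 az 4.8 q [ 0.152  0.553  1.23  -0.672  1.447  0.19 ]
 tilt 38.26 dir -85.3  x [-0.061  0.783 -0.619] y [0.997 0.079 0.002] z [ 0.051 -0.617 -0.785]  f [-1.   0.3  0. ] w 0.703
tool shift to [612.5, -41, 80] [ 34.7   5.4 192. ]
```

View pics/g1t.png

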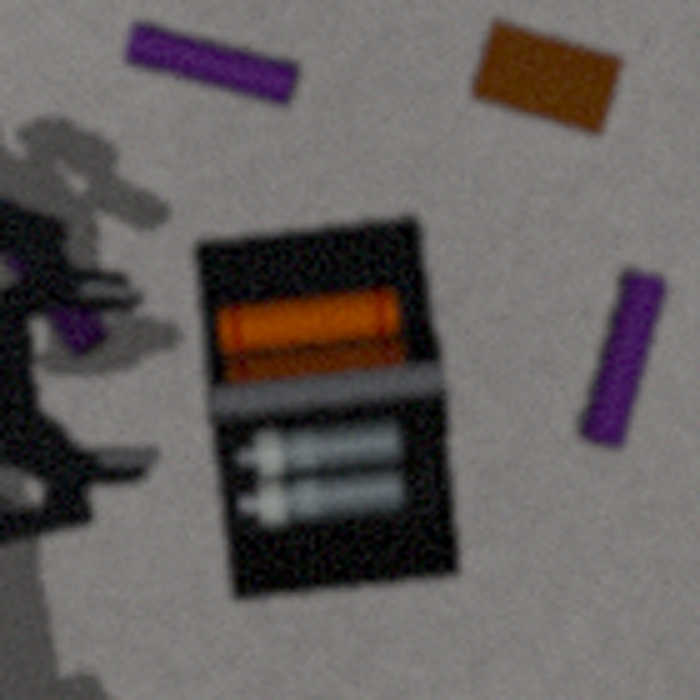

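View pics/g1s.png

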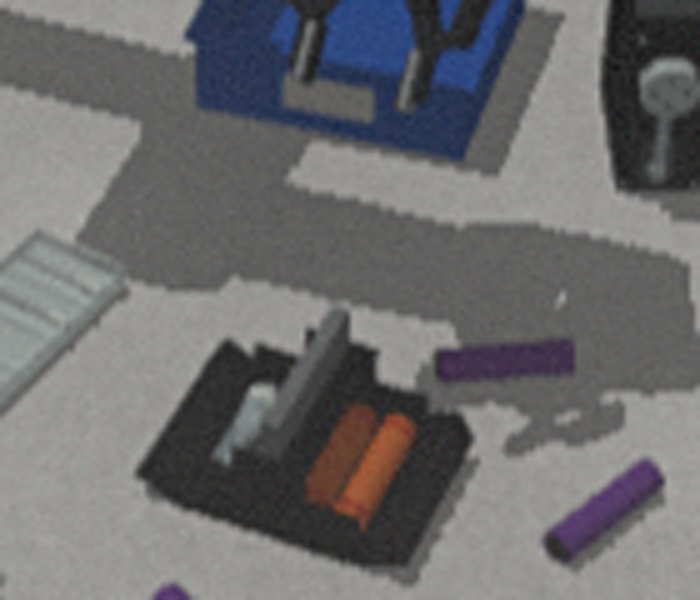

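```bash
python3 -m jog '[[0.06,[0.02,0.005,0],0],[0.06,[0.015,0,0.02],0],[0.06,[0,0,0.025],0],[0.06,[0,0,0.025],0],[0.06,[0,0,0.025],0],[0.06,[0,0,0.02],0],[0.06,[0,0,0.015],0],[0.06,[0,0,0],0]]'
python3 - <<'E'
from h import *
go([612.5,-41,80])
im=manip.read_camera("top"); crop("top",im,230,120,140,140,5,"g2t")
im=manip.read_camera("scene"); crop("s",im,220,130,140,120,5,"g2s")
E
```

```text
t: 11.4
position: [608.2, -2.4, 125.9]
eef_rot: [0.641, 0.694, -0.223, 0.24]
ft_force: [-0.3, 0.4, 0.6]
width: 0.701
t 11.40 p [608.2  -2.4 125.9] r 608 az -0.2 q [ 0.065  0.667  1.389 -0.73   1.189  0.304]
 tilt 38.25 dir -85.6  x [-0.063  0.783 -0.619] y [ 0.997  0.079 -0.002] z [ 0.048 -0.617 -0.785]  f [-0.3  0.4  0.6] w 0.701
tool shift to [612.5, -41, 80] [-2.1  1.3 60.1]
```

View pics/g2t.png

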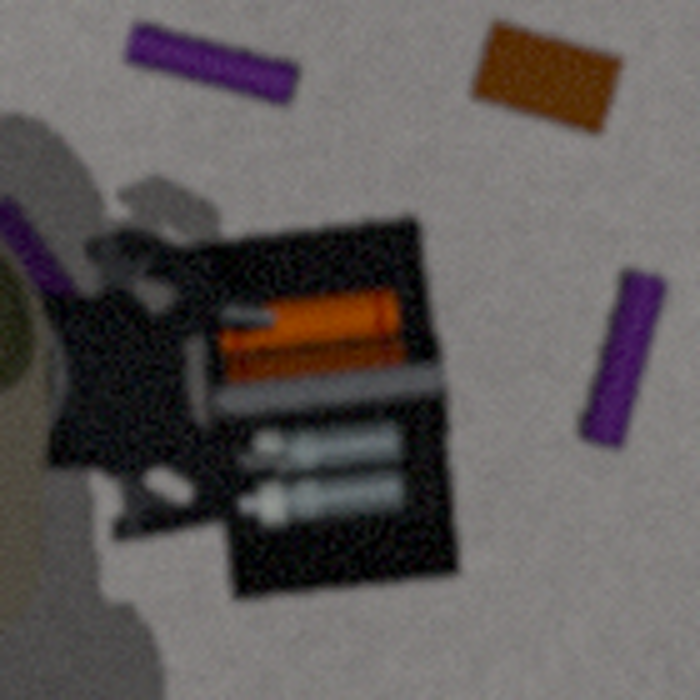

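View pics/g2s.png

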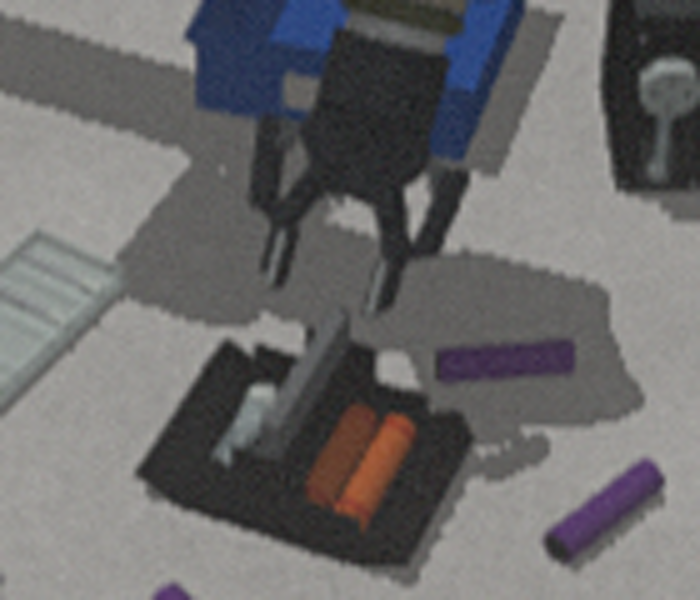

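The fingers straddle the rail: tips at about (265,317) and (260,462) in the crop, rail at row 397. I'll advance and close.

```bash
python3 -m jog '[[0.06,[-0.002,0.001,0.01],0],[0.06,[0,0,0.015],0],[0.06,[0,0,0.015],0],[0.06,[0,0,0.01],0],[0.06,[0,0,0.007],0],[0.06,[0,0,0.003],0],[0.06,[0,0,0],0],[0.06,[0,0,0],0]]'
python3 - <<'E'
from h import *
go([612.5,-41,80])
im=manip.read_camera("scene"); crop("s",im,220,130,140,120,5,"g3s")
E
```

```text
t: 12.3
position: [613.2, -40.5, 82.5]
eef_rot: [0.641, 0.694, -0.221, 0.242]
ft_force: [-0.0, -0.5, -0.7]
width: 0.7
t 12.30 p [613.2 -40.5  82.5] r 615 az -3.8 q [ 1.000e-03  7.160e-01  1.431e+00 -7.750e-01  1.081e+00  3.310e-01]
 tilt 38.27 dir -85.2  x [-0.061  0.783 -0.619] y [0.997 0.08  0.002] z [ 0.051 -0.617 -0.785]  f [-0.  -0.5 -0.7] w 0.700
tool shift to [612.5, -41, 80] [ 1.2 -0.7  2.3]
```

View pics/g3s.png

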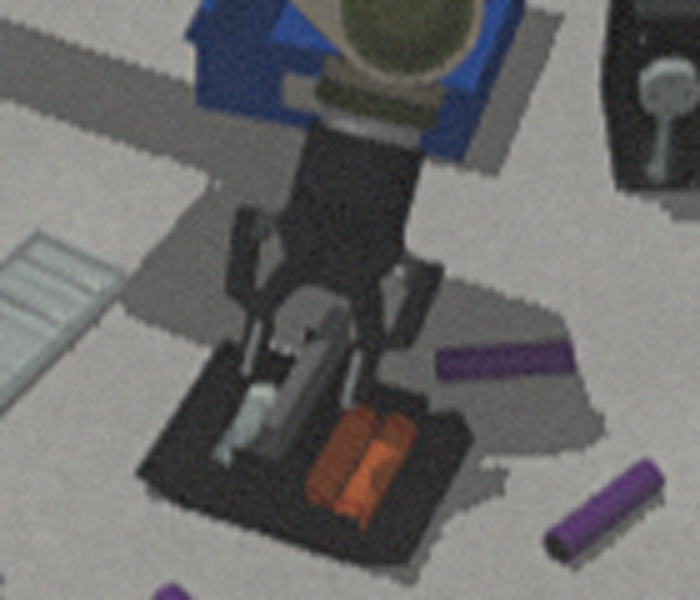

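```bash
python3 -m jog '[[0,[0,0,0],0],[0,[0,0,0],0],[0,[0,0,0],0],[0,[0,0,0],0],[0,[0,0,0],0],[0,[0,0,0],0],[0,[0,0,0],0],[0,[0,0,0],0]]'
python3 - <<'E'
from h import *
s,R=st()
# tool shift for pure up 30mm
print(R.T@[0,0,30],R.T@[0,0,1.])
im=manip.read_camera("scene"); crop("s",im,220,130,140,120,5,"g4s")
E
```

```text
t: 13.15
position: [613.1, -40.6, 82.3]
eef_rot: [0.641, 0.694, -0.221, 0.242]
ft_force: [2.1, 1.8, 1.3]
width: 0.156
t 13.15 p [613.1 -40.6  82.3] r 614 az -3.8 q [ 1.000e-03  7.170e-01  1.431e+00 -7.750e-01  1.081e+00  3.310e-01]
 tilt 38.26 dir -85.2  x [-0.062  0.783 -0.619] y [0.997 0.08  0.002] z [ 0.051 -0.617 -0.785]  f [2.1 1.8 1.3] w 0.156
[-18.57756341   0.06707317 -23.55567106] [-0.61925211  0.00223577 -0.78518904]
```

View pics/g4s.png

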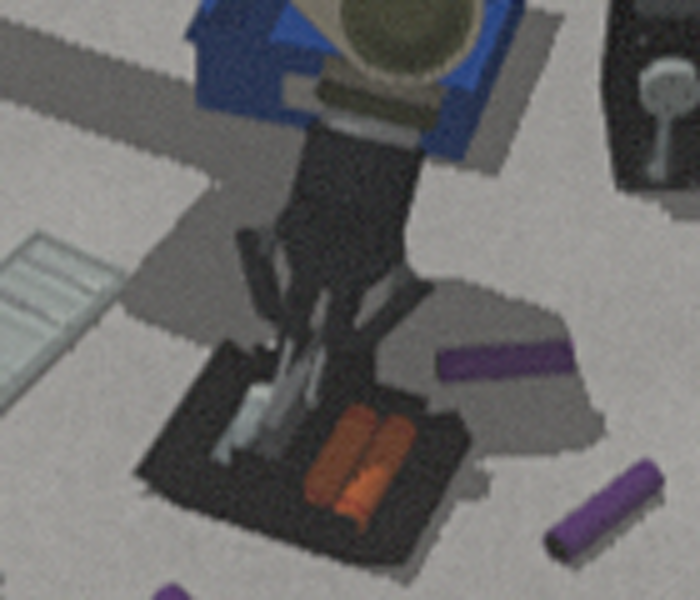

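Gripped: width 0.156 is about 13.3 mm, which fits the 14 mm rail. I'll lift straight up.

```bash
python3 -m jog '[[0,[-0.006,0,-0.008],0],[0,[-0.009,0,-0.012],0],[0,[-0.012,0,-0.016],0],[0,[-0.019,0,-0.024],0],[0,[-0.019,0,-0.024],0],[0,[-0.019,0,-0.024],0],[0,[-0.012,0,-0.016],0],[0,[0,0,0],0]]'
python3 - <<'E'
from h import *
go([441,290,250])
im=manip.read_camera("scene"); crop("s",im,200,100,150,130,5,"g5s")
im=manip.read_camera("top"); crop("s",im,220,120,150,130,5,"g5t")
E
```

```text
t: 14.0
position: [613.3, -39.2, 243.6]
eef_rot: [0.642, 0.693, -0.219, 0.244]
ft_force: [1.2, 0.1, -4.4]
width: 0.151
t 14.00 p [613.3 -39.2 243.6] r 615 az -3.7 q [ 0.003  0.534  1.284 -0.69   1.324  0.102]
 tilt 38.30 dir -84.8  x [-0.057  0.783 -0.62 ] y [0.997 0.08  0.009] z [ 0.056 -0.617 -0.785]  f [ 1.2  0.1 -4.4] w 0.151
tool shift to [441, 290, 250] [ 263.6 -145.4 -217.9]
```

View pics/g5s.png

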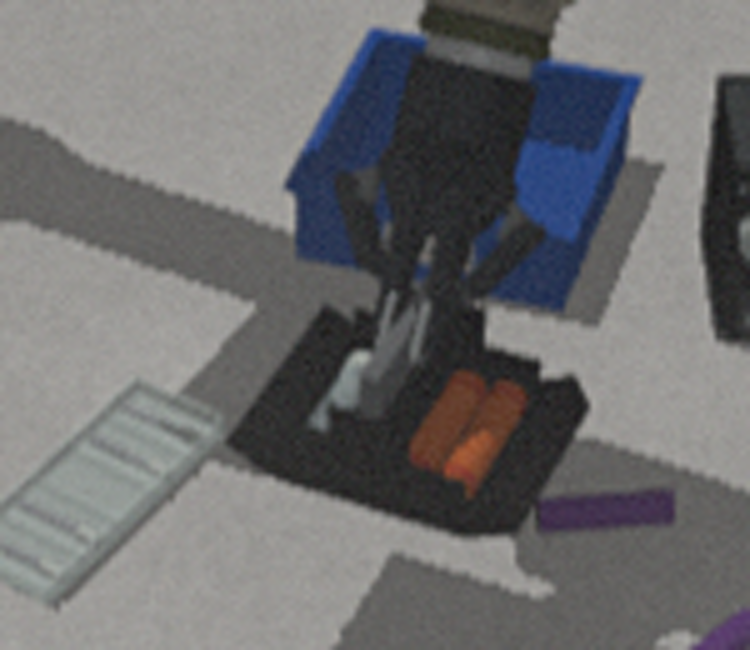

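View pics/g5t.png

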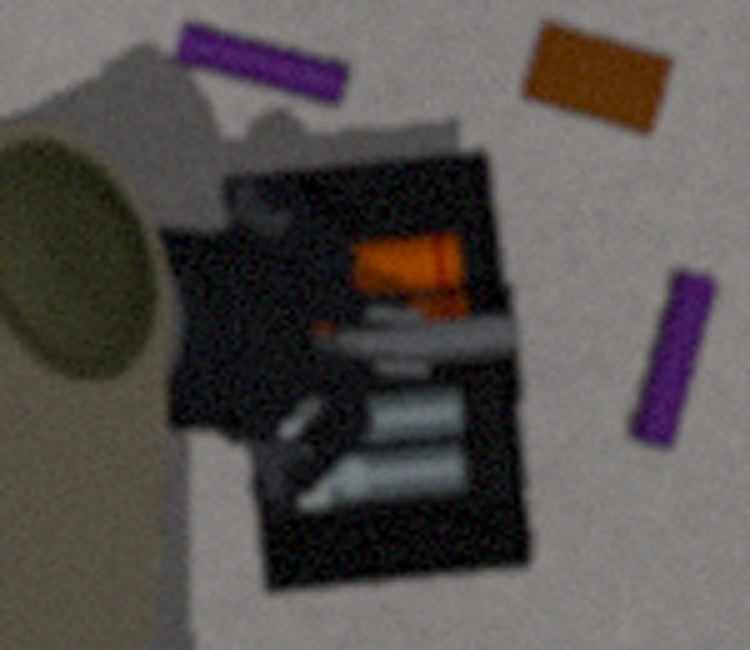

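```bash
cat >> h.py <<'E'
T0=Ro.from_quat([0.641,0.694,-0.221,0.242]).as_matrix(); P0=np.array([613.1,-40.6,82.3])
yaw=np.radians(np.degrees(np.arctan2(T0[1,1],T0[0,1])))
C0=Ro.from_euler('z',yaw).as_matrix(); F0=np.array([611.5,-29.3,0])
PT={"foot":[0,0,0],"grip":[0,0,87],"lip+":[94,0,21],"lipA":[94,60,21],"lipB":[94,-60,21],"nlipA":[-94,60,21],"nlipB":[-94,-60,21],"fA":[63,60,0],"fB":[63,-60,0],"gA":[-63,60,0],"gB":[-63,-60,0]}
def carr(R,p): # carrier points for tool pose R,p
    A=R@T0.T
    return {k:p+A@(F0+C0@np.array(v,float)-P0) for k,v in PT.items()}, A@C0
E
python3 - <<'E'
from h import *
s,R=st(); 
u=lambda C:np.degrees(np.arctan2(-C[2,0]*-1*-1,C[2,2]))
for psi in (0,30,50,60,70,80,90,100):
    R2=R@Ro.from_euler('z',-psi,degrees=True).as_matrix()
    q,C=carr(R2,np.zeros(3)); g=C.T@[0,0,1]
    print(psi,"roll angle %.1f end angle %.1f"%(np.degrees(np.arctan2(-g[0],g[2])),np.degrees(np.arcsin(g[1]))),"xdir",C[:,0].round(2),{k:q[k].round(0).tolist() for k in("lipA","lipB")},"minz",min((q[k][2].round(0),k) for k in q))
print("rel foot",carr(R,np.zeros(3))[0]["foot"])
E
```

```text
t 14.10 p [612.2 -39.2 239. ] r 613 az -3.7 q [ 0.003  0.538  1.289 -0.69   1.322  0.103]
 tilt 38.23 dir -85.3  x [-0.062  0.783 -0.619] y [0.997 0.08  0.002] z [ 0.051 -0.617 -0.786]  f [-1.  -0.9 -3.9] w 0.152
0 roll angle 0.1 end angle 0.0 xdir [ 1.    0.08 -0.  ] {'lipA': [87.0, 79.0, -61.0], 'lipB': [97.0, -41.0, -61.0]} minz (np.float64(-82.0), 'fA')
30 roll angle 18.2 end angle 3.7 xdir [ 0.83  0.46 -0.31] {'lipA': [26.0, 100.0, -83.0], 'lipB': [81.0, -6.0, -90.0]} minz (np.float64(-101.0), 'fB')
50 roll angle 28.9 end angle 10.0 xdir [ 0.59  0.65 -0.48] {'lipA': [-20.0, 100.0, -85.0], 'lipB': [59.0, 12.0, -106.0]} minz (np.float64(-109.0), 'fB')
60 roll angle 33.7 end angle 14.0 xdir [ 0.44  0.72 -0.54] {'lipA': [-43.0, 95.0, -82.0], 'lipB': [45.0, 18.0, -111.0]} minz (np.float64(-112.0), 'fB')
70 roll angle 38.0 end angle 18.6 xdir [ 0.28  0.76 -0.58] {'lipA': [-64.0, 87.0, -77.0], 'lipB': [30.0, 23.0, -116.0]} minz (np.float64(-116.0), 'lipB')
80 roll angle 41.9 end angle 23.6 xdir [ 0.11  0.78 -0.61] {'lipA': [-83.0, 76.0, -70.0], 'lipB': [14.0, 25.0, -118.0]} minz (np.float64(-118.0), 'lipB')
90 roll angle 45.2 end angle 29.0 xdir [-0.06  0.78 -0.62] {'lipA': [-99.0, 63.0, -61.0], 'lipB': [-2.0, 24.0, -119.0]} minz (np.float64(-119.0), 'lipB')
100 roll angle 48.1 end angle 34.7 xdir [-0.24  0.76 -0.61] {'lipA': [-113.0, 48.0, -50.0], 'lipB': [-18.0, 22.0, -118.0]} minz (np.float64(-118.0), 'lipB')
rel foot [ -1.74611668  11.33343795 -82.29243137]
```

```bash
python3 -m jog '[[0,[0.006,-0.003,-0.004],0],[0,[0.012,-0.006,-0.008],0],[0,[0.018,-0.009,-0.012],0],[0,[0.023,-0.011,-0.016],0],[0,[0.023,-0.011,-0.016],0],[0,[0.023,-0.011,-0.016],0],[0,[0.023,-0.011,-0.016],0],[0,[0.023,-0.011,-0.016],0]]'
python3 -m jog '[[0,[0.023,-0.011,-0.016],0],[0,[0.023,-0.011,-0.016],0],[0,[0.023,-0.011,-0.016],0],[0,[0.023,-0.011,-0.016],0],[0,[0.018,-0.009,-0.012],0],[0,[0.012,-0.006,-0.008],0],[0,[0.006,-0.003,-0.004],0],[0,[0,0,0],0]]'
python3 -c "
from h import *
go([450,290,210])"
```

```text
t: 14.9
position: [523.7, 139.2, 226.3]
eef_rot: [0.641, 0.694, -0.222, 0.241]
ft_force: [0.9, 0.1, -2.9]
width: 0.153
t: 15.7
position: [450.7, 287.3, 216.4]
eef_rot: [0.641, 0.694, -0.222, 0.242]
ft_force: [0.5, 0.5, -3.8]
width: 0.152
t 15.70 p [450.7 287.3 216.4] r 534 az 32.5 q [ 0.606  0.587  1.271 -0.568  1.646  0.589]
 tilt 38.29 dir -85.3  x [-0.063  0.782 -0.62 ] y [0.997 0.081 0.001] z [ 0.051 -0.617 -0.785]  f [ 0.5  0.5 -3.8] w 0.152
tool shift to [450, 290, 210] [ 6.1 -0.5  3.4]
```

```bash
python3 -m jog '[[0,[0.005,0,0.003],-2],[0,[0,0,0],-4],[0,[0,0,0],-6],[0,[0,0,0],-7],[0,[0,0,0],-7],[0,[0,0,0],-7],[0,[0,0,0],-5],[0,[0,0,0],-2]]'
python3 - <<'E'
from h import *
s,R=st(); q,C=carr(R,s['position']); print({k:v.round(0).tolist() for k,v in q.items()})
im=manip.read_camera("scene"); crop("s",im,200,60,150,130,5,"b1s")
im=manip.read_camera("top"); crop("s",im,60,170,180,160,4,"b1t")
E
```

```text
t: 16.5
position: [451.4, 288.0, 211.0]
eef_rot: [0.364, 0.872, -0.291, 0.15]
ft_force: [-0.0, -0.8, -3.3]
width: 0.153
t 16.50 p [451.4 288.  211. ] r 535 az 32.5 q [ 0.606  0.594  1.274 -0.567  1.638 -0.107]
 tilt 38.28 dir -85.4  x [-0.69   0.547 -0.474] y [ 0.722  0.566 -0.399] z [ 0.05  -0.617 -0.785]  f [-0.  -0.8 -3.3] w 0.153
{'foot': [412.0, 285.0, 138.0], 'grip': [446.0, 298.0, 217.0], 'lip+': [488.0, 341.0, 119.0], 'lipA': [454.0, 390.0, 126.0], 'lipB': [523.0, 292.0, 112.0], 'nlipA': [318.0, 283.0, 202.0], 'nlipB': [387.0, 186.0, 188.0], 'fA': [423.0, 369.0, 119.0], 'fB': [492.0, 272.0, 106.0], 'gA': [332.0, 298.0, 170.0], 'gB': [401.0, 200.0, 156.0]}
```

View pics/b1s.png

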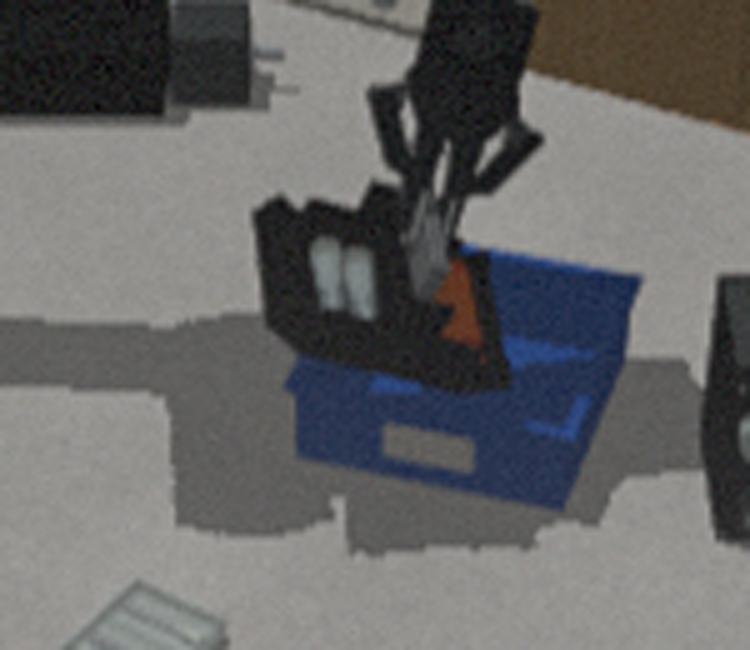

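View pics/b1t.png

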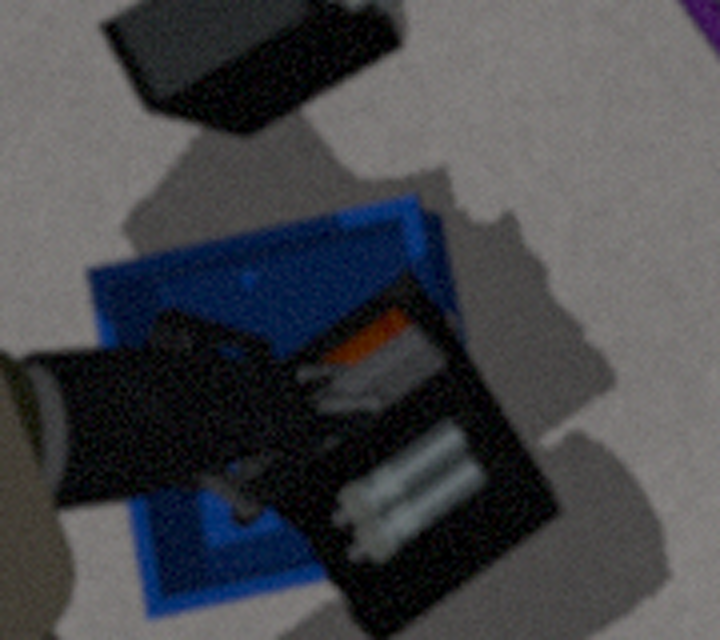

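Tipped as predicted: syringes against the divider at crop (410,490), and the sleeve bay's lip over the bin. I'll shift slightly inward and pour.

```bash
python3 -m jog '[[0,[0.009,-0.001,-0.005],0],[0,[0.009,-0.001,-0.005],0],[0,[0,0,0],-5],[0,[0,0,0],-8],[0,[0,0,0],-8],[0,[0,0,0],-8],[0,[0,0,0],-8],[0,[0,0,0],-8]]'
python3 -m jog '[[0,[0,0,0],-4],[0,[0,0,0],0],[0,[0,0,0],0],[0,[0,0,0],0],[0,[0,0,0],0],[0,[0,0,0],0],[0,[0,0,0],0],[0,[0,0,0],0]]'
python3 - <<'E'
from h import *
s,R=st(); q,C=carr(R,s['position']); print({k:v.round(0).tolist() for k,v in q.items()})
g=C.T@[0,0,1];print(np.degrees(np.arctan2(-g[0],g[2])))
im=manip.read_camera("scene"); crop("s",im,200,60,150,130,5,"b2s")
im=manip.read_camera("top"); crop("s",im,60,170,180,160,4,"b2t")
E
```

```text
t: 17.4
position: [436.0, 304.5, 211.4]
eef_rot: [0.001, 0.945, -0.326, 0.027]
ft_force: [-0.3, 0.3, -3.6]
width: 0.154
t: 18.2
position: [436.6, 303.8, 211.4]
eef_rot: [-0.029, 0.944, -0.327, 0.017]
ft_force: [0.6, -0.2, -3.2]
width: 0.15
t 18.20 p [436.6 303.8 211.4] r 532 az 34.8 q [ 0.641  0.596  1.269 -0.555  1.657 -0.931]
 tilt 38.26 dir -85.3  x [-0.998 -0.066 -0.013] y [-0.044  0.784 -0.619] z [ 0.051 -0.617 -0.785]  f [ 0.6 -0.2 -3.2] w 0.150
{'foot': [380.0, 264.0, 166.0], 'grip': [430.0, 309.0, 220.0], 'lip+': [388.0, 348.0, 121.0], 'lipA': [339.0, 368.0, 149.0], 'lipB': [436.0, 328.0, 92.0], 'nlipA': [347.0, 221.0, 266.0], 'nlipB': [445.0, 181.0, 209.0], 'fA': [328.0, 333.0, 155.0], 'fB': [426.0, 293.0, 98.0], 'gA': [334.0, 234.0, 234.0], 'gB': [432.0, 194.0, 177.0]}
44.96035839263457
```

View pics/b2s.png

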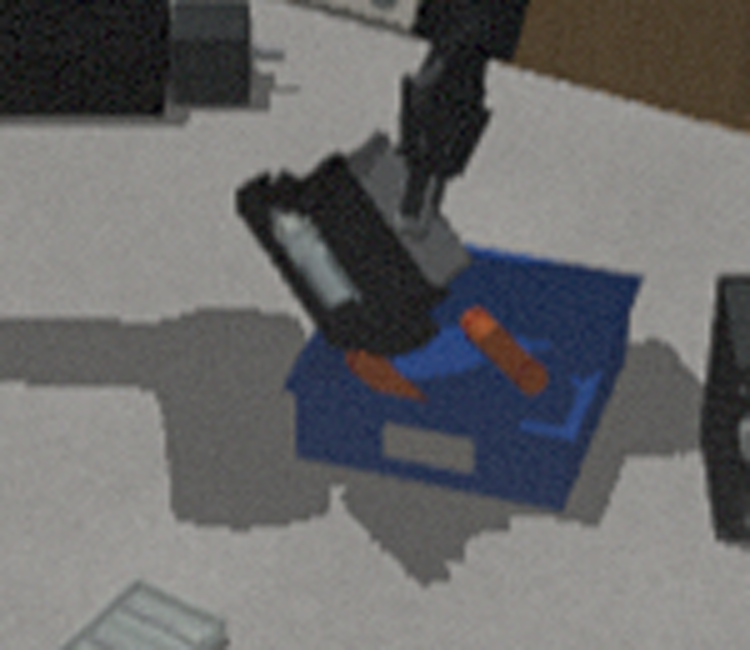

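View pics/b2t.png

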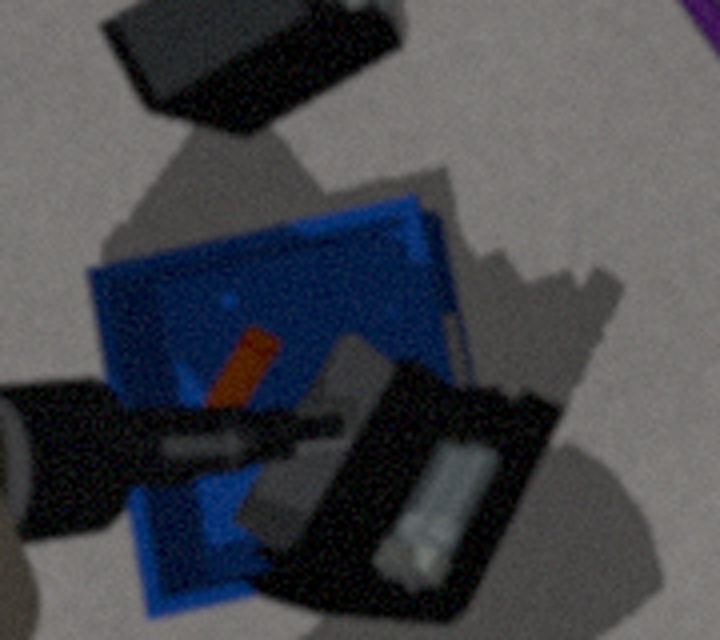

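Both sleeves appear to be in the bin: one at scene crop (505,350), the other at (385,375) just inside the near wall. The syringes are still in their bay. I'll lift, spin back and look.

```bash
python3 -m jog '[[0,[0,-0.006,-0.008],0],[0,[0,-0.012,-0.016],0],[0,[0,-0.012,-0.016],0],[0,[0,-0.006,-0.008],0],[0,[0,0,0],3],[0,[0,0,0],6],[0,[0,0,0],7],[0,[0,0,0],7]]'
python3 -m jog '[[0,[0,0,0],7],[0,[0,0,0],7],[0,[0,0,0],7],[0,[0,0,0],7],[0,[0,0,0],7],[0,[0,0,0],7],[0,[0,0,0],7],[0,[0,0,0],7]]'
python3 -m jog '[[0,[0,0,0],6],[0,[0,0,0],3],[0,[0,0,0],0],[0,[0,0,0],0],[0,[0,0,0],0],[0,[0,0,0],0],[0,[0,0,0],0],[0,[0,0,0],0]]'
python3 - <<'E'
from h import *
s,R=st(); q,C=carr(R,s['position']); print(C.round(3)); print(R.T@[1,0,0],R.T@[0,1,0],R.T@[0,0,1])
im=manip.read_camera("scene"); crop("s",im,200,60,150,130,5,"b3s")
im=manip.read_camera("top"); crop("s",im,60,140,200,160,4,"b3t")
E
```

```text
t: 19.1
position: [435.7, 305.2, 271.4]
eef_rot: [0.162, 0.931, -0.317, 0.082]
ft_force: [-0.4, 0.2, -4.3]
width: 0.151
t: 19.9
position: [435.6, 305.1, 271.4]
eef_rot: [0.58, 0.746, -0.242, 0.222]
ft_force: [0.1, -0.1, -3.1]
width: 0.156
t: 20.7
position: [435.7, 305.2, 271.4]
eef_rot: [0.635, 0.7, -0.224, 0.239]
ft_force: [-1.0, 0.2, -2.4]
width: 0.151
t 20.70 p [435.7 305.2 271.4] r 532 az 35.0 q [ 0.644  0.552  1.183 -0.564  1.77   0.537]
 tilt 38.26 dir -85.3  x [-0.079  0.781 -0.619] y [ 0.996  0.094 -0.009] z [ 0.051 -0.617 -0.785]  f [-1.   0.2 -2.4] w 0.151
[[ 0.996 -0.094  0.013]
 [ 0.094  0.996  0.001]
 [-0.013  0.     1.   ]]
[-0.07921185  0.99556372  0.05077767] [ 0.78120651  0.09363671 -0.6172103 ] [-0.61922684 -0.00922253 -0.78515799]
```

View pics/b3s.png

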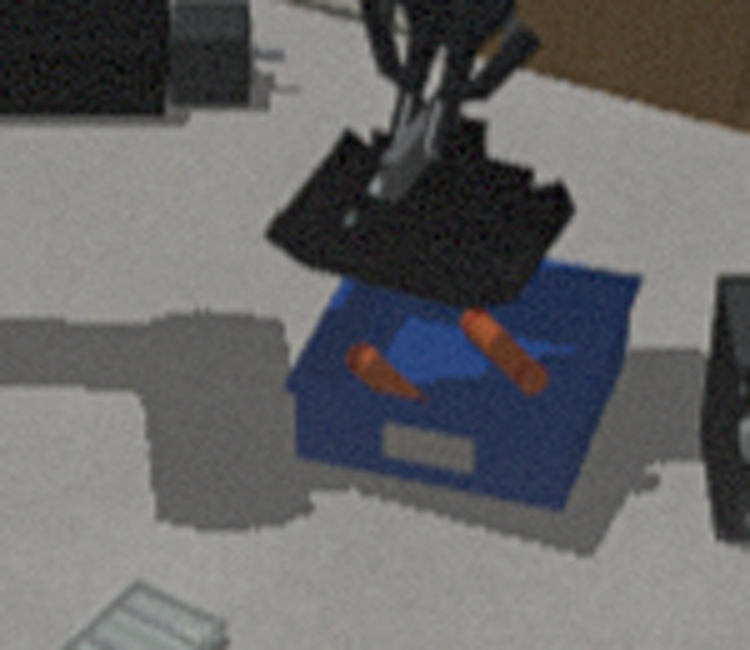

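View pics/b3t.png

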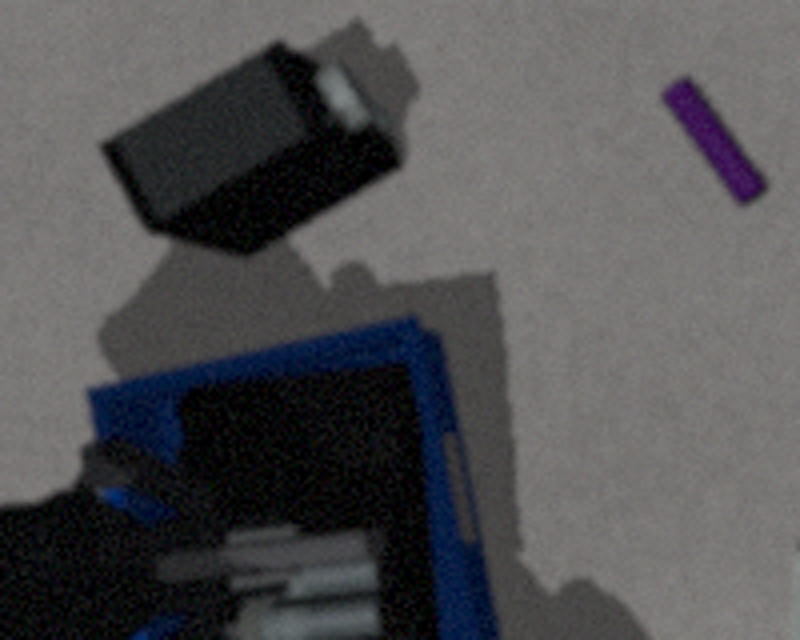

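```bash
python3 -m jog '[[0,[-0.007,-0.001,0.006],0.8],[0,[-0.013,-0.002,0.012],0],[0,[-0.022,-0.003,0.02],0],[0,[-0.022,-0.002,0.02],0],[0,[-0.022,-0.003,0.02],0],[0,[-0.022,-0.002,0.02],0],[0,[-0.022,-0.003,0.02],0],[0,[-0.022,-0.002,0.02],0]]'
python3 -c "
from h import *
go([431.6,-347.6,220])"
```

```text
t: 21.6
position: [434.3, 97.9, 257.1]
eef_rot: [0.64, 0.695, -0.222, 0.241]
ft_force: [0.9, -1.0, -2.6]
width: 0.156
t 21.60 p [434.3  97.9 257.1] r 445 az 12.7 q [ 0.307  0.267  1.637 -0.654  1.444  0.38 ]
 tilt 38.27 dir -85.3  x [-0.064  0.782 -0.619] y [0.997 0.082 0.   ] z [ 0.051 -0.617 -0.785]  f [ 0.9 -1.  -2.6] w 0.156
tool shift to [431.6, -347.6, 220] [-325.4  -39.2  304. ]
```

```bash
python3 -m jog '[[0,[-0.022,-0.003,0.02],0],[0,[-0.022,-0.003,0.02],0],[0,[-0.022,-0.003,0.02],0],[0,[-0.022,-0.002,0.02],0],[0,[-0.022,-0.003,0.02],0],[0,[-0.022,-0.002,0.02],0],[0,[-0.022,-0.003,0.02],0],[0,[-0.022,-0.002,0.02],0]]'
python3 -m jog '[[0,[-0.022,-0.003,0.02],0],[0,[-0.022,-0.003,0.02],0],[0,[-0.022,-0.003,0.02],0],[0,[-0.022,-0.002,0.02],0],[0,[-0.018,-0.002,0.017],0],[0,[-0.014,-0.002,0.014],0],[0,[-0.008,-0.001,0.007],0],[0,[0,0,0],0]]'
python3 - <<'E'
from h import *
s,R=go([431.6,-347.6,150])
im=manip.read_camera("scene"); crop("s",im,100,150,150,130,5,"p1s")
im=manip.read_camera("top"); crop("s",im,340,190,160,150,5,"p1t")
E
```

```text
t: 22.4
position: [432.5, -140.0, 240.5]
eef_rot: [0.64, 0.695, -0.222, 0.241]
ft_force: [-0.1, 0.3, -2.4]
width: 0.151
t: 23.2
position: [431.1, -313.6, 227.0]
eef_rot: [0.64, 0.695, -0.222, 0.241]
ft_force: [-0.1, 0.4, -2.9]
width: 0.153
t 23.20 p [ 431.1 -313.6  227. ] r 533 az -36.0 q [-0.62   0.201  1.807 -0.718  0.803 -0.277]
 tilt 38.26 dir -85.4  x [-0.064  0.783 -0.619] y [ 0.997  0.081 -0.001] z [ 0.049 -0.617 -0.785]  f [-0.1  0.4 -2.9] w 0.153
tool shift to [431.6, -347.6, 150] [21.1 -2.2 81.5]
```

View pics/p1s.png

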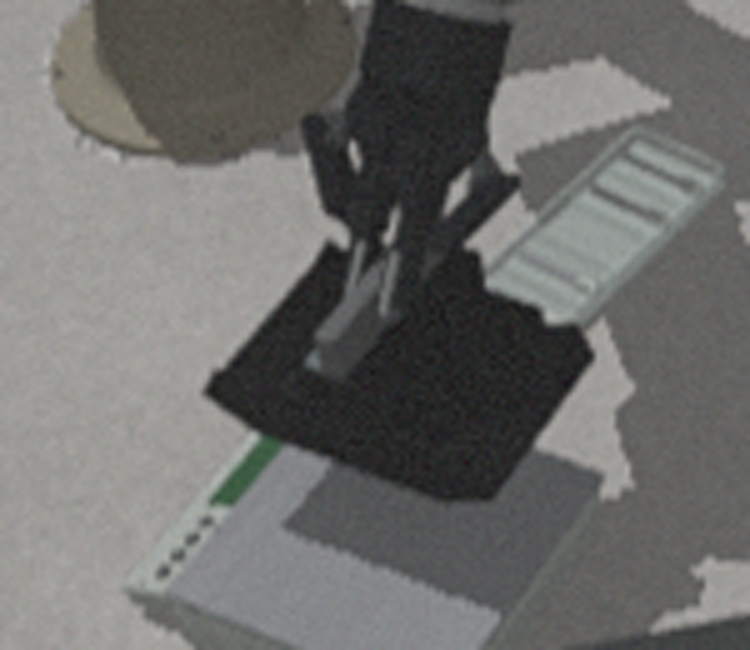

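View pics/p1t.png

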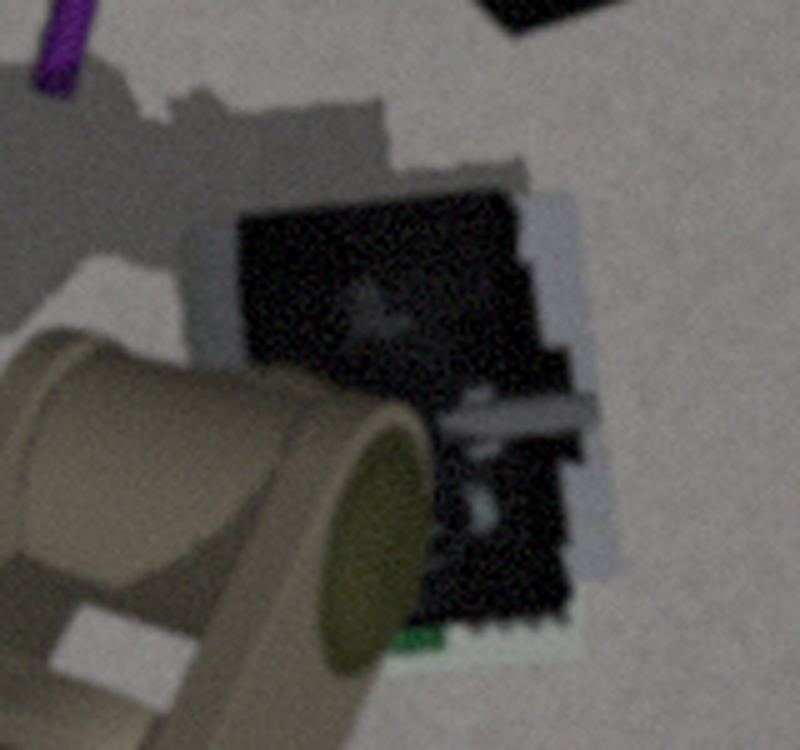

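```bash
python3 -m jog '[[0,[0.002,0,0.008],0],[0,[0.004,0,0.016],0],[0,[0.004,-0.001,0.018],0],[0,[0.005,0,0.018],0],[0,[0.004,-0.001,0.014],0],[0,[0.002,0,0.007],0],[0,[0,0,0],0],[0,[0,0,0],0]]'
python3 - <<'E'
from h import *
s,R=go([431.6,-347.6,143])
q,C=carr(R,s['position']);print({k:v.round(1).tolist() for k,v in q.items()},C[2].round(4))
im=manip.read_camera("scene"); crop("s",im,100,150,150,130,5,"p2s")
im=manip.read_camera("top"); crop("s",im,340,190,160,150,5,"p2t")
for k in("lipA","lipB","nlipB"): print(k,(proj("top",q[k])-[340,190])*5,(proj("scene",q[k])-[100,150])*5)
E
```

```text
t: 24.1
position: [432.9, -346.6, 151.1]
eef_rot: [0.64, 0.695, -0.222, 0.241]
ft_force: [-1.1, -0.3, -3.0]
width: 0.152
t 24.10 p [ 432.9 -346.6  151.1] r 555 az -38.7 q [-0.678  0.338  1.857 -0.859  0.634 -0.131]
 tilt 38.30 dir -85.2  x [-0.065  0.782 -0.62 ] y [0.997 0.083 0.   ] z [ 0.052 -0.618 -0.785]  f [-1.1 -0.3 -3. ] w 0.152
tool shift to [431.6, -347.6, 143] [ 4.3 -1.4  6.9]
{'foot': [431.0, -335.3, 68.8], 'grip': [431.3, -335.3, 155.8], 'lip+': [524.7, -327.5, 89.4], 'lipA': [519.8, -267.7, 89.4], 'lipB': [529.7, -387.3, 89.5], 'nlipA': [332.4, -283.3, 90.0], 'nlipB': [342.4, -402.9, 90.1], 'fA': [488.8, -270.3, 68.5], 'fB': [498.8, -389.9, 68.6], 'gA': [363.2, -280.8, 68.9], 'gB': [373.2, -400.4, 69.0]} [-3.4e-03 -6.0e-04  1.0e+00]
lipA [271.00680272 216.04282391] [569.90177049 475.97392835]
lipB [517.39503128 190.27164927] [465.67377804 624.93373115]
nlipB [573.28996669 582.14884045] [187.43282805 516.21766416]
```

View pics/p2s.png

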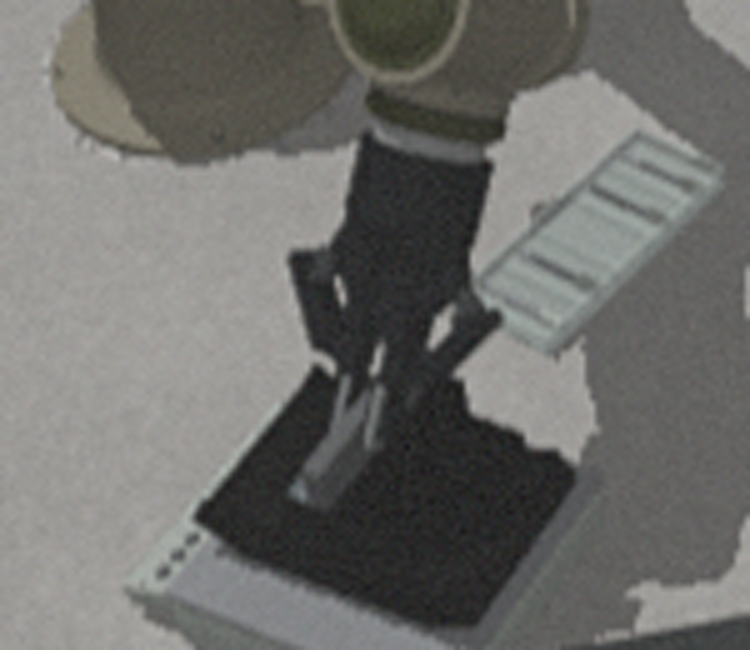

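View pics/p2t.png

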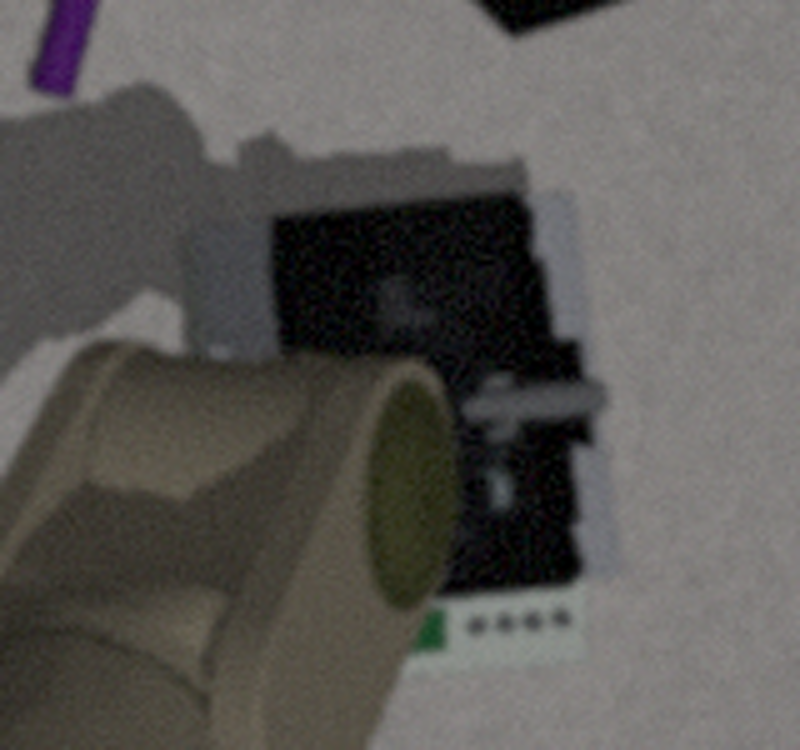

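```bash
python3 -m jog '[[0,[0.002,-0.001,0.001],0],[0,[0.0015,0,0.0015],0],[0,[0.0012,0,0.0012],0],[0,[0.0008,0,0.0008],0],[0,[0.0006,0,0.0008],0],[0,[0,0,0],0],[0,[0,0,0],0],[0,[0,0,0],0]]'
python3 -c "
from h import *
go([431.5,-345,142])"
```

```text
t: 25.0
position: [431.5, -345.2, 142.6]
eef_rot: [0.64, 0.695, -0.222, 0.241]
ft_force: [-0.4, 0.2, -2.6]
width: 0.152
t 25.00 p [ 431.5 -345.2  142.6] r 553 az -38.7 q [-0.678  0.349  1.869 -0.882  0.62  -0.101]
 tilt 38.27 dir -85.3  x [-0.065  0.782 -0.619] y [ 0.997  0.083 -0.   ] z [ 0.051 -0.617 -0.785]  f [-0.4  0.2 -2.6] w 0.152
tool shift to [431.5, -345, 142] [0.6 0.  0.4]
```

```bash
python3 -m jog '[[0,[0.0003,0,0.0004],0],[0,[0.0003,0,0.0004],0],[0,[0,0,0],0],[0,[0,0,0],0],[0,[0,0,0],0],[0,[0,0,0],0],[0,[0,0,0],0],[0,[0,0,0],0]]'
python3 -m jog '[[0,[0.0003,0,0.0004],0],[0,[0.0003,0,0.0004],0],[0,[0,0,0],0],[0,[0,0,0],0],[0,[0,0,0],0],[0,[0,0,0],0],[0,[0,0,0],0],[0,[0,0,0],0]]'
python3 -c "
from h import *
for i in range(3): s=st()"
```

```text
t: 25.8
position: [431.7, -345.4, 142.2]
eef_rot: [0.64, 0.695, -0.222, 0.241]
ft_force: [-0.9, 3.4, 5.3]
width: 0.157
t: 26.6
position: [431.8, -345.6, 142.2]
eef_rot: [0.64, 0.695, -0.223, 0.242]
ft_force: [-5.1, 7.8, 13.5]
width: 0.154
t 26.60 p [ 431.8 -345.6  142.2] r 553 az -38.7 q [-0.678  0.35   1.87  -0.888  0.618 -0.095]
 tilt 38.40 dir -85.2  x [-0.064  0.781 -0.621] y [0.997 0.083 0.   ] z [ 0.052 -0.619 -0.784]  f [-5.1  7.8 13.5] w 0.154
t 26.60 p [ 431.8 -345.6  142.2] r 553 az -38.7 q [-0.678  0.35   1.87  -0.888  0.618 -0.095]
 tilt 38.40 dir -85.2  x [-0.064  0.781 -0.621] y [0.997 0.083 0.   ] z [ 0.052 -0.619 -0.784]  f [-5.1  7.8 13.5] w 0.154
t 26.60 p [ 431.8 -345.6  142.2] r 553 az -38.7 q [-0.678  0.35   1.87  -0.888  0.618 -0.095]
 tilt 38.40 dir -85.2  x [-0.064  0.781 -0.621] y [0.997 0.083 0.   ] z [ 0.052 -0.619 -0.784]  f [-5.1  7.8 13.5] w 0.154
```

```bash
python3 -m jog '[[0,[-0.0004,0,-0.0006],0],[0,[0,0,0],0],[0.02,[0,0,0],0],[0.025,[0,0,0],0],[0.035,[0,0,0],0],[0.045,[0,0,0],0],[0.045,[0,0,0],0],[0.045,[0,0,0],0]]'
python3 - <<'E'
from h import *
st()
im=manip.read_camera("scene"); crop("s",im,100,150,150,130,5,"p3s")
E
```

```text
t: 27.4
position: [431.5, -345.2, 141.3]
eef_rot: [0.64, 0.695, -0.222, 0.241]
ft_force: [0.1, -0.3, -0.5]
width: 0.527
t 27.40 p [ 431.5 -345.2  141.3] r 553 az -38.7 q [-0.678  0.351  1.87  -0.886  0.618 -0.097]
 tilt 38.26 dir -85.3  x [-0.065  0.783 -0.619] y [ 0.997  0.083 -0.   ] z [ 0.051 -0.617 -0.785]  f [ 0.1 -0.3 -0.5] w 0.527
```

View pics/p3s.png

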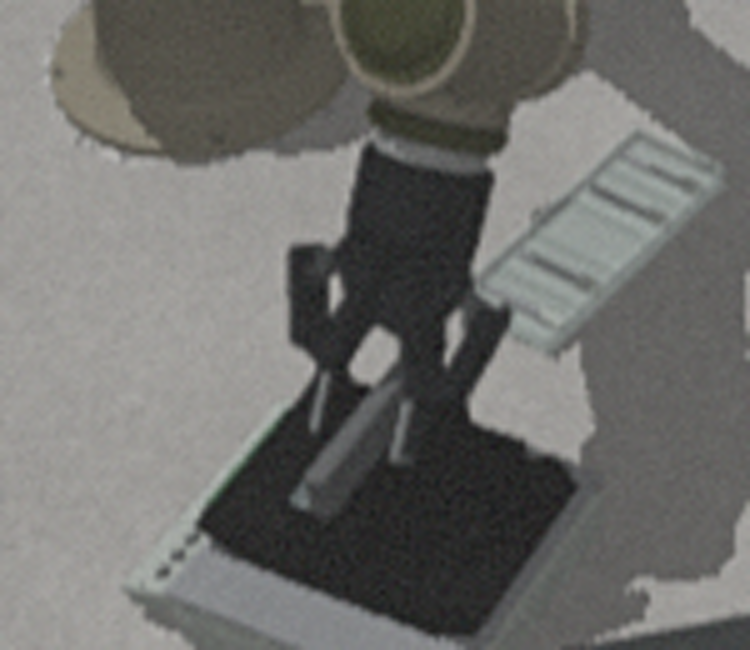

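The fingers are free of the rail with zero contact force. I'll retreat along the tool axis.

```bash
python3 -m jog '[[0.045,[0,0,-0.008],0],[0.045,[0,0,-0.016],0],[0.045,[0,0,-0.025],0],[0.045,[0,0,-0.035],0],[0.045,[0,0,-0.04],0],[0.045,[0,0,-0.045],0],[0.045,[0,0,-0.04],0],[0.045,[0,0,-0.02],0]]'
python3 -m jog '[[0.045,[0.01,0,-0.02],0],[0.045,[0.02,0,-0.03],0],[0.045,[0.03,0,-0.03],0],[0.045,[0.03,0,-0.03],0],[0.045,[0.03,0,-0.03],0],[0.045,[0.03,0,-0.03],0],[0.045,[0.02,0,-0.02],0],[0.045,[0,0,0],0]]'
python3 - <<'E'
from h import *
st()
im=manip.read_camera("scene"); crop("s",im,100,150,150,130,5,"p4s");cv2.imwrite("pics/f_s.png",im[:,:,::-1])
im=manip.read_camera("top"); crop("s",im,340,190,160,150,5,"p4t");cv2.imwrite("pics/f_t.png",im[:,:,::-1])
E
```

```text
t: 28.25
position: [419.8, -201.5, 325.1]
eef_rot: [0.639, 0.695, -0.221, 0.243]
ft_force: [-0.2, -0.4, 0.1]
width: 0.529
t: 29.05
position: [398.4, 49.5, 366.0]
eef_rot: [0.638, 0.697, -0.22, 0.241]
ft_force: [0.0, 1.1, 0.2]
width: 0.527
t 29.05 p [398.4  49.5 366. ] r 401 az 7.1 q [ 0.223  0.063  1.592 -0.659  1.587  0.159]
 tilt 38.16 dir -84.9  x [-0.068  0.783 -0.618] y [0.996 0.088 0.001] z [ 0.055 -0.615 -0.786]  f [0.  1.1 0.2] w 0.527
```

View pics/p4t.png

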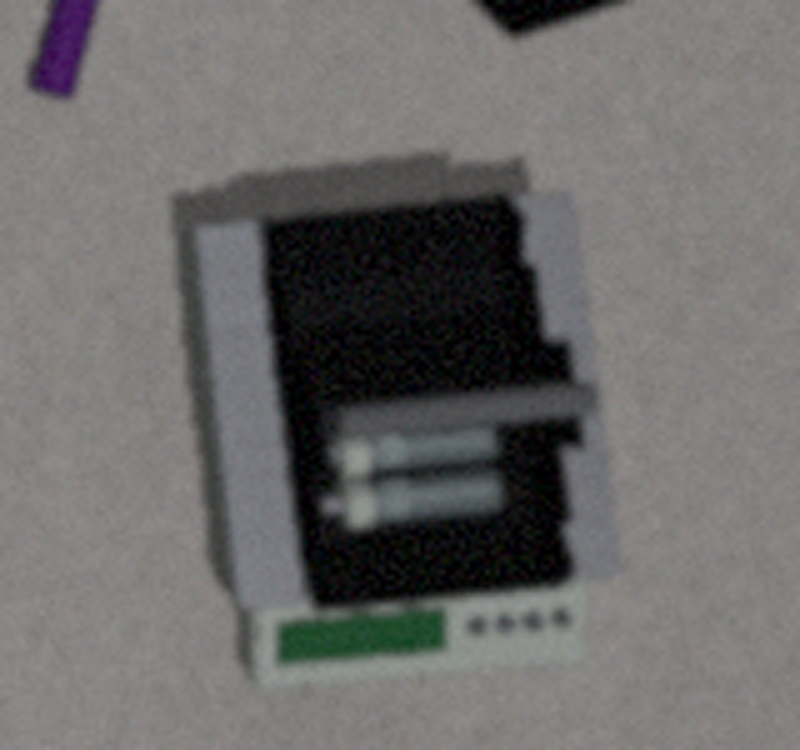

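View pics/f_s.png

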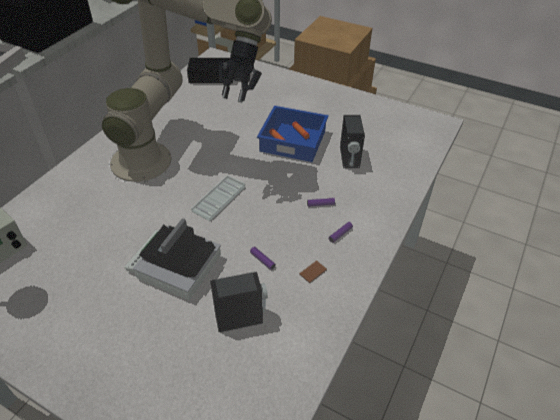

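View pics/f_t.png

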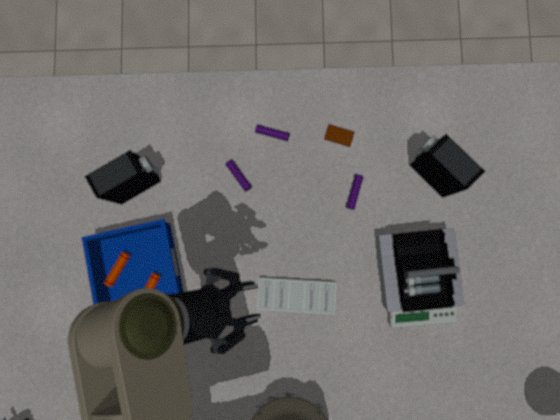

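Run:
```python
from h import *
L=np.array([cast("top",(340+x/5-.4,190+y/5-.4),81) for x,y in [(265,220),(512,195),(572,580),(318,605)]])
print(L.round(0),L.mean(0),[np.linalg.norm(L[i]-L[i-1]).round(0) for i in range(4)])
a=cv2.imread("pics/top0.png").astype(int);b=cv2.imread("pics/f_t.png").astype(int)
h0,h1=[cv2.cvtColor(x.astype(np.uint8),cv2.COLOR_BGR2HSV) for x in(a,b)]
for n,lo,hi in [("purple",(133,80,40),(165,255,255)),("orange",(2,150,60),(14,255,255))]:
  for h in(h0,h1):
    _,_,s,c=cv2.connectedComponentsWithStats(cv2.inRange(h,lo,hi)); print(n,[c[i].round(1).tolist() for i in range(1,len(s)) if s[i,4]>30])
st()
```

```text
[[ 519. -266.   81.]
 [ 529. -387.   81.]
 [ 343. -405.   81.]
 [ 333. -283.   81.]] [ 431.11656793 -335.04805785   81.        ] [np.float64(187.0), np.float64(121.0), np.float64(187.0), np.float64(122.0)]
purple [[271.9, 132.2], [238.0, 174.8], [354.3, 191.4]]
purple [[272.1, 132.3], [238.0, 174.9], [354.4, 191.3]]
orange [[339.7, 135.0], [291.7, 186.5]]
orange [[340.5, 135.5], [116.3, 269.2], [152.4, 281.0]]
t 29.15 p [398.6  47.1 365.5] r 401 az 6.7 q [ 0.218  0.063  1.594 -0.66   1.585  0.158]
 tilt 38.22 dir -85.1  x [-0.067  0.783 -0.619] y [0.996 0.085 0.   ] z [ 0.052 -0.616 -0.786]  f [ 0.4 -1.  -0.3] w 0.522
```

```bash
python3 -m jog '[[0.045,[0,0,0],0],[0.045,[0,0,0],0],[0.045,[0,0,0],0],[0.045,[0,0,0],0],[0.045,[0,0,0],0],[0.045,[0,0,0],0],[0.045,[0,0,0],0],[0.045,[0,0,0],0]]'
python3 -c "
from rig import manip
print(manip.job_done())"
```

```text
t: 29.95
position: [399.1, 46.4, 365.0]
eef_rot: [0.64, 0.695, -0.222, 0.241]
ft_force: [-0.5, -0.5, -0.5]
width: 0.528
the job is handed in; nothing more can be done
None
```

The job is done and handed in at t ≈ 30 s: both orange sleeves are in the blue bin, and the carrier stands on the scale pan with both syringes in their bay.

**How it was tipped:** the moves only allow turning about the tool's own axis. I built up a 38° tool tilt by pushing the empty gripper against the arm's reach limit. I then gripped the rail with the tilted tool and poured by spinning it about that tilted axis over the bin, which tipped the sleeve side down to about 45°.

**Last checks:**
- **Sleeves:** both are visible inside the bin in both cameras, and their bay is empty.
- **Carrier:** it stands upright with its centre at about (431, -335) mm, against a measured pan centre of (430, -336) mm. Both syringes are in their bay.
- **Other equipment:** the purple look-alikes and the amber plate measure within about 1 pixel of where they started. The pumps, tray, bin and scale look unmoved by eye, though I did not measure them again.
- **Robot:** the gripper is clear and touching nothing. The highest force reading was about 32 N, in the first free-air move; setting the carrier down read about 16 N.

**One disagreement:** while building the tilt, joint 3 rested at about 0.186 rad, slightly below the stated limit of 0.19. I took that to be rounding of the limit, because the arm held there steadily.

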